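Put away the heel block and the wax tin and slide the findings tray shut

TASK

Put the heel block and the wax tin that lie loose on the bench into the findings tray, each into the compartment that already holds one of its own kind, then slide the tray's flat cover fully home over both compartments. Leave the two stored parts in their compartments and the other things on the bench where they are.

Things in the scene. Friction and masses are not known exactly. Their poses are not given: they have to be found in the camera images.
- tray: wooden findings tray fixed to the bench, 162 (its x) by 470 mm (its y). Origin: centre of its underside. Two open compartments side by side at its -y end; a solid deck 40 mm high fills its +y half. Long walls and -y end wall are 51 mm high, 6 mm thick; thin rail lips on the long walls, up to 54 mm high, narrow the opening to 142 mm in x. The wall between the compartments is 40 mm high
- bay_end (a point): centre of the inner floor of the compartment at the tray's -y end, 6 mm above the bench; the compartment is 150 mm (x) by 104 mm (y) inside; axes as the tray's
- bay_mid (a point): centre of the inner floor of the compartment next to the deck, of the same size; axes as the tray's
- cover (a joint): slide of the flat plywood cover (148 x 218 mm, its top 46.5 mm above the bench) along the tray's y axis, in m: 0 = fully home over both compartments, against its stop; it grows towards +y, up to 0.24 = fully open over the deck. It slides with a light drag (about 2 N) and stays where it is left
- cover_grip (a point): middle of the top of the cover's upright wooden grip bar, at the cover's centre, 74.5 mm above the bench; the bar is 70 mm long along the tray's x, 16 mm thick along the tray's y and stands 28 mm above the cover
- heel_loose: D-shaped heel block (one end square, the other round), brown on a black underlayer, 56 mm long along its x (round end at +x), 50 mm wide along its y with parallel flat sides from x = -28 to +3 mm, 20 mm thick. Origin: centre of its underside. Lies flat on the bench in front of the tray; to be put away
- tin_loose: plain round metal wax tin, 50 mm across, 22 mm high. Origin: centre of its underside. Stands on the bench in front of the tray; to be put away
- heel_stored: D-shaped heel block (one end square, the other round), brown on a black underlayer, 56 mm long along its x (round end at +x), 50 mm wide along its y with parallel flat sides from x = -28 to +3 mm, 20 mm thick. Origin: centre of its underside. Lies flat in the half farther from the robot (tray +x) of one of the two compartments
- tin_stored: plain round metal wax tin, 50 mm across, 22 mm high. Origin: centre of its underside. Stands in the half farther from the robot (tray +x) of the other compartment
- awl: slim awl with a handle, 140 mm long, lying roughly along x between the two loose parts. Bystander
- hammer: hammer lying at the robot's left. Bystander
- glue_jar: white jar, 70 mm across, 100 mm tall, at the left. Bystander
- mug: white mug, 76 mm across, 85 mm tall, at the right. Bystander
- wax_block: dark rectangular block 70 x 45 x 25 mm lying at the right; not one of the parts to put away. Bystander
Mind the look-alikes: they are no part of the job. What is shaped like the heel_loose but pink or yellow is not meant.

How it is judged:
At the end, for the whole second after the job is handed in: Both heel blocks are in one compartment and both tins in the other, each down inside and at rest (origin within 62 mm in x and 42 mm in y of the centre of the compartment, under 25 mm above its floor), and the cover is within 6 mm of fully home (((x of heel_loose in the frame of bay_end between -0.062 and 0.062 m and y of heel_loose in the frame of bay_end between -0.042 and 0.042 m and z of heel_loose in the frame of bay_end between -0.008 and 0.025 m and x of heel_stored in the frame of bay_end between -0.062 and 0.062 m and y of heel_stored in the frame of bay_end between -0.042 and 0.042 m and z of heel_stored in the frame of bay_end between -0.008 and 0.025 m and x of tin_loose in the frame of bay_mid between -0.062 and 0.062 m and y of tin_loose in the frame of bay_mid between -0.042 and 0.042 m and z of tin_loose in the frame of bay_mid between -0.008 and 0.025 m and x of tin_stored in the frame of bay_mid between -0.062 and 0.062 m and y of tin_stored in the frame of bay_mid between -0.042 and 0.042 m and z of tin_stored in the frame of bay_mid between -0.008 and 0.025 m) or (x of heel_loose in the frame of bay_mid between -0.062 and 0.062 m and y of heel_loose in the frame of bay_mid between -0.042 and 0.042 m and z of heel_loose in the frame of bay_mid between -0.008 and 0.025 m and x of heel_stored in the frame of bay_mid between -0.062 and 0.062 m and y of heel_stored in the frame of bay_mid between -0.042 and 0.042 m and z of heel_stored in the frame of bay_mid between -0.008 and 0.025 m and x of tin_loose in the frame of bay_end between -0.062 and 0.062 m and y of tin_loose in the frame of bay_end between -0.042 and 0.042 m and z of tin_loose in the frame of bay_end between -0.008 and 0.025 m and x of tin_stored in the frame of bay_end between -0.062 and 0.062 m and y of tin_stored in the frame of bay_end between -0.042 and 0.042 m and z of tin_stored in the frame of bay_end between -0.008 and 0.025 m)) and value of joint cover below 0.006 m and linear speed of each of heel_loose, tin_loose, heel_stored, tin_stored below 0.02 m/s); the robot touches nothing.
It fails at once if the awl was shifted by more than 40 mm (distance of awl from where it was at the start of the episode above 0.04 m).
It fails at once if the hammer was shifted by more than 40 mm (distance of hammer from where it was at the start of the episode above 0.04 m).
It fails at once if the glue jar was shifted by more than 40 mm (distance of glue_jar from where it was at the start of the episode above 0.04 m).
It fails at once if the mug was shifted by more than 40 mm (distance of mug from where it was at the start of the episode above 0.04 m).
It fails at once if the wax block was shifted by more than 40 mm (distance of wax_block from where it was at the start of the episode above 0.04 m).
It also fails if it takes over 72 s, if anything falls off the work surface, if the arm or the gripper's body presses on something with over 40 N, if the wrist force passes 120 N, or if a joint passes its speed limit or range.

ROBOT

A 6-joint arm with a two-finger parallel gripper is mounted at the origin on the work surface. World frame = base frame: x ahead of the robot, y to its left, z up, the work surface at z = 0. Lengths are in m, angles in rad, forces in N, time in s.
With the tool pointing down it reaches from about 0.375 to 0.9 m from the base axis. Payload 3.1 kg.
Tool frame: the origin (TCP) lies between the finger pads; the fingertips stand 8 mm ahead of it and the grasp point (between the pads) lies 11 mm behind it; z points along the fingers, y is the line along which they close (so a half turn about z gives the same grasp; the last joint's range is limited). The gripper opens to 87 mm and grips with 3 to 60 N. Pads are 19 mm wide; open, the fingers measure 117 mm over their backs; the gripper's body (75 mm by 190 mm) begins 51 mm behind the grasp point.
Start: joints at [-1.514, 0.527, 1.433, -0, 1.181, -0.178], TCP at [0.146, -0.608, 0.205] pointing down, gripper open.
Joint ranges: [-3.08, 3.08], [-0.75, 2.2], [0.22, 2.44], [-1.43, 4.57], [0, 2.65], [-2.85, 2.85]. Speed limits (rad/s): [2.79, 2.79, 3.14, 3.14, 3.14, 3.14].

INTERFACE

Orientations are given as a unit quaternion [x, y, z, w].
In Python, from rig import robot gives the robot as it stands.
- The arm moves only by the tool move_arm, never from a script. Its argument "motion" is text: rows parted by semicolons, each of 5 numbers parted by spaces: the opening, from -1 (shut) to 1 (fully open), then the shift along the tool's x, y, z normalised to -1 to 1, where 1 is 0.2 m, then the turn about the tool's z normalised to -1 to 1, where 1 is pi rad. A call has 1 to 12 rows; each row is the pose to reach, as a shift and turn from the pose commanded when the call began, along the tool's axes at that moment, turning the shorter way round; what a row does not reach only later rows make up. A row lasts 1/12 s, in which the tool goes at most 41.7 mm and 7.16 degrees, less where a joint would pass 70% of its speed; a pose out of reach is approached as far as the arm can. A call with a number of a shift or a turn outside -1 to 1 is refused whole. A call with a gripper value outside its range is refused whole. The fingers move at their own pace and stop on an object; "newtons" is the grip in N (left out, the last holds). Time passes only in rows, so rows that repeat a pose let the fingers close. It gives the time, the measured TCP pose, the force, the opening and the grip force at its end, in the units of the state.
- robot.get_obs(): the state, without advancing time (a new reading comes with each control period).
- robot.camera(name): name is "scene" or "top" or "wrist"; returns (picture, depth): 420x560x3 uint8, red, green, blue; 420x560 float32, m along the optical axis (not along the pixel's ray), 0 where there is no reading.
- robot.camera_model(name): a dict with "mtx" (3x3 intrinsics, pixels), "position" and "attitude" of the camera in the world. Camera axes: x right, y down, z forward; pixel columns grow to the right and rows downward; lengths in m; the calibration is good to about 2 mm. A picture is of the moment at which its call begins: read the wrist's pose just before it. camera_model takes no time and is no camera call; for the wrist camera it gives the pose at the moment of the call.
- robot.hand_in(): hands the job in; it is judged then, once.
The state is a dict: "time": time; "q": joint angles; "joint_velocities": joint speeds; "joint_torque": joint torques, N m; "position": TCP position; "tool_rot": TCP orientation; "ft_force": force on the tool from outside, world axes, zero at the start; "moment": the same for the moment, N m; "grip_width": finger opening in m; "grip_force": force on a finger pad.
Only numpy, scipy, OpenCV 4.12 (cv2) and the standard library are available. Lean on these libraries where they do the work, as an engineer would, in place of code of your own. Each camera call takes 0.05 s, during which the arm holds its last target. There are 200 camera calls.

## Working session

There is one attempt and no reset: what is moved stays moved. The work goes in short steps, Python scripts to look and compute and a tool call to move; the robot and the scene stay as the last step left them, time stands still between calls to the robot, and variables do not carry over. Pictures are saved under pics/ and viewed, at most 10 in all, crops included, and the job is handed in when it is done.

Besides the shell and the picture viewer there is one more tool, called by a JSON object that holds its "method" and its "body". move_arm: Moves the arm, as the interface text tells. Its arguments: {"type":"object","properties":{"motion":{"type":"string"},"newtons":{"type":"number"}},"required":["motion"]}

```bash
mkdir -p pics; cat > h.py <<'E'
import numpy as np, cv2
from rig import robot
from scipy.spatial.transform import Rotation as R
def rot(a):
    a=np.array(a,float)
    return a if a.shape==(3,3) else R.from_quat(a).as_matrix()
def cloud(n):
    im,d=robot.camera(n); m=robot.camera_model(n); K=np.array(m["mtx"])
    v,u=np.mgrid[:420,:560]
    c=np.stack([(u-K[0,2])/K[0,0]*d,(v-K[1,2])/K[1,1]*d,d],-1)
    P=c@rot(m["attitude"]).T+np.array(m["position"]); P[d==0]=np.nan
    return im,P
def save(n,im): cv2.imwrite("pics/"+n,im[...,::-1])
E
python3 - <<'E'
from h import *
for n in("top","scene"):
    im,P=cloud(n); save(n+"0.png",cv2.resize(im,(784,588))); np.savez(n+"0",im=im,P=P)
    print(n,robot.camera_model(n))
print(robot.get_obs())
E
```

```text
top {'mtx': array([[536.67602291,   0.        , 279.69104949],
       [  0.        , 536.67602291, 207.58505903],
       [  0.        ,   0.        ,   1.        ]]), 'position': array([0.25031765, 0.04038829, 1.36322546]), 'attitude': array([-0.68042862,  0.72373788, -0.08530557,  0.07709302])}
scene {'mtx': array([[482.8929727 ,   0.        , 274.83717853],
       [  0.        , 482.8929727 , 208.75712498],
       [  0.        ,   0.        ,   1.        ]]), 'position': array([1.18687021, 0.60627435, 1.23814451]), 'attitude': array([ 0.38970174,  0.8667676 , -0.28405193, -0.12712584])}
{'time': 0.1, 'q': array([-1.51348116e+00,  5.28360038e-01,  1.43374573e+00, -1.48619905e-05,
        1.18134228e+00, -1.78529843e-01]), 'joint_velocities': array([ 0.0001052 , -0.00371148, -0.00200437, -0.0004195 ,  0.00016133,
       -0.00053617]), 'joint_torque': array([-8.30366901e-06, -4.40985167e+01, -1.77151448e+01,  6.34699222e-02,
        5.34007384e-02, -4.71017529e-05]), 'position': array([ 0.14600825, -0.60702914,  0.20438662]), 'tool_rot': array([ 9.93054435e-01,  1.17652153e-01,  4.93315117e-05, -9.26409592e-04]), 'ft_force': array([ 0.26927897,  0.00252749, -0.06053632]), 'moment': array([-0.02183177,  0.00048188,  0.01688407]), 'grip_force': 0.0, 'grip_width': 0.08661016462819035}
```

View pics/top0.png

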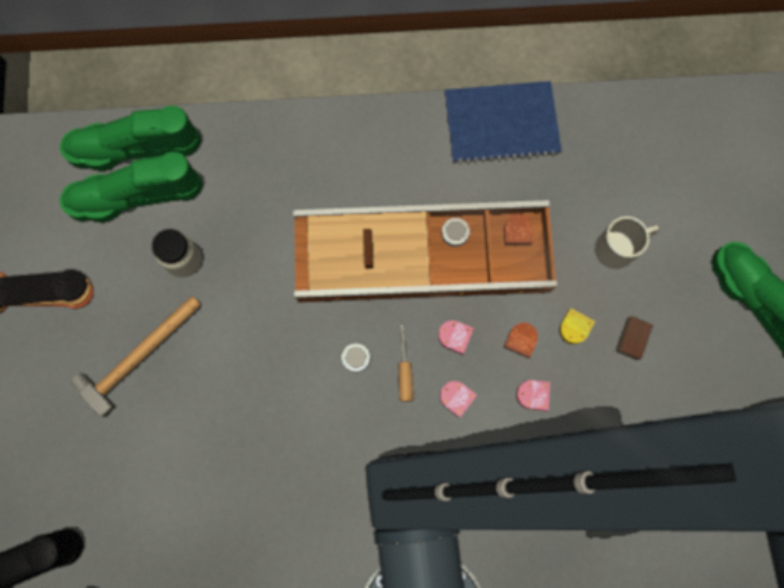

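Top view (784x588 scale): the tray has the stored tin in the middle bay at (456,232), the stored heel in the end bay at (518,231), and the cover's grip at (368,248). The loose tin is at (355,357).
Heel candidates are pink (456,336), (458,398) and (535,395), yellow (577,326), and brown (522,339). The brown one fits. I'll check it in an enlarged crop and measure it.

```bash
python3 - <<'E'
from h import *
z=np.load("top0.npz"); im,P=z["im"],z["P"]
s=560/784
save("crop.png",cv2.resize(im[200:310,220:470],(750,330),interpolation=cv2.INTER_CUBIC))
def blob(n,u,v,r,lo,hi):
    u,v=int(u*s),int(v*s); m=np.zeros(P.shape[:2],np.uint8)
    sub=(P[...,2]>lo)&(P[...,2]<hi); m[v-r:v+r,u-r:u+r]=sub[v-r:v+r,u-r:u+r]
    k,l,st,c=cv2.connectedComponentsWithStats(m); i=1+np.argmax(st[1:,4]); Q=P[l==i]
    rc=cv2.minAreaRect(Q[:,:2].astype(np.float32)*1000)
    (cx,cy),rr=cv2.minEnclosingCircle(Q[:,:2].astype(np.float32)*1000)
    print(n,"mean",Q.mean(0).round(4),"rect",np.round(rc[0],1),np.round(rc[1],1),round(rc[2],1),"circ",round(cx),round(cy),round(rr),"n",len(Q)); return Q
blob("tin",355,357,30,.012,.04)
Q=blob("heel",522,339,19,.012,.04)
blob("tinst",456,232,22,.02,.035)
blob("heelst",518,231,19,.02,.035)
blob("grip",368,248,25,.06,.09)
blob("tray",425,250,130,.035,.09)
blob("lips",425,250,130,.049,.06)
for n,u,v in [("yellow",577,326),("pink",456,336),("pink2",535,395),("pink3",458,398),("awl",405,380),("wax",635,338)]: blob(n,u,v,20,.007,.04)
print("bench",P[290,100],P[290,330])
E
```

```text
tin mean [0.446  0.0878 0.0235] rect [446.5  88. ] [48.  50.5] 88.4 circ 446 88 25 n 320
heel mean [ 0.4611 -0.2147  0.0211] rect [ 463.8 -216.3] [50.  57.9] 61.7 circ 460 -213 33 n 403
tinst mean [ 0.6685 -0.1096  0.0294] rect [ 669.5 -109.9] [47.2 50. ] 84.6 circ 670 -109 26 n 290
heelst mean [ 0.6659 -0.2269  0.0271] rect [ 668.9 -227. ] [50.2 56.9] 85.3 circ 665 -227 33 n 374
grip mean [0.6342 0.0546 0.0752] rect [634.7  55. ] [15.3 69.6] 87.0 circ 635 54 35 n 179
tray mean [0.6331 0.0216 0.0491] rect [633.9 -46.1] [471.  165.5] 88.8 circ 634 -46 248 n 7379
lips mean [ 0.6315 -0.0402  0.0541] rect [634.1 -46. ] [470.3 165.2] 88.9 circ 634 -46 248 n 2003
yellow mean [ 0.4772 -0.3132  0.0208] rect [ 477.2 -314.1] [51.2 60.8] 54.6 circ 479 -317 34 n 422
pink mean [ 0.4744 -0.0935  0.0211] rect [476.3 -92. ] [55.3 51.4] 63.8 circ 474 -96 33 n 409
pink2 mean [ 0.3596 -0.2252  0.0211] rect [ 360.9 -223.8] [57.8 50. ] 80.2 circ 360 -228 33 n 434
pink3 mean [ 0.3639 -0.0872  0.021 ] rect [366.  -86.9] [56.3 52. ] 44.4 circ 363 -89 32 n 427
awl mean [0.4001 0.0016 0.0231] rect [407.1   0.5] [27.4 88.5] 89.6 circ 407 2 44 n 309
wax mean [ 0.4502 -0.4159  0.0249] rect [ 452.3 -424. ] [55.1 80.3] 61.7 circ 453 -420 42 n 543
bench [ 0.38453954  0.47951172 -0.00271261] [ 0.34649693 -0.09600374  0.02803837]
```

View pics/crop.png

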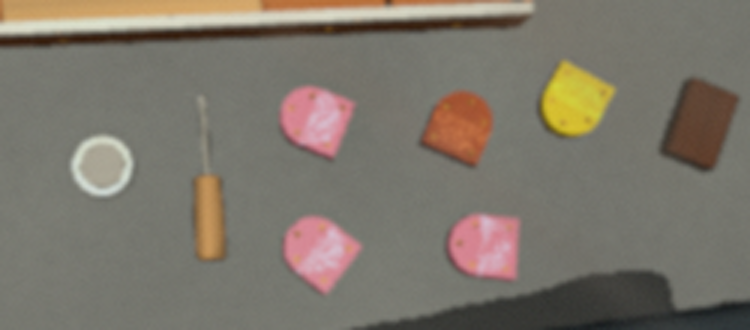

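The crop confirms the brown heel at crop (460,128), round end up-right. The tin is at (102,166) and the awl at (205,180). Sizes and heights match the description, so I'll start moving.

```bash
cat > go.py <<'E'
import sys; from h import *
# go.py x y z(mm TCP) yaw(deg of tool x): normalised shift and turn
def go(x,y,z,yaw):
    o=robot.get_obs(); M=rot(o["tool_rot"]); d=M.T@(np.array([x,y,z])/1000-o["position"])/.2
    cur=np.degrees(np.arctan2(M[1,0],M[0,0])); t=(cur-yaw+90)%180-90
    print(x,y,z,yaw,"->",d.round(4),"turn",round(t/180,4),"| at",(o["position"]*1000).round(1),round(cur,1),"w",round(o["grip_width"]*1000,1),"gf",round(o["grip_force"],1),"F",o["ft_force"].round(1),"t",round(o["time"],1))
a=list(map(float,sys.argv[1:]))
for i in range(0,len(a),4): go(*a[i:i+4])
E
```

{"method": "move_arm", "body": {"motion": "1 0.98 -0.78 0 0.232;1 0.98 -0.78 0 0.232;1 0.98 -0.78 0 0.232;1 0.98 -0.78 0 0.232;1 0.98 -0.78 0 0.232;1 0.98 -0.78 0 0.232;1 0.98 -0.78 0 0.232;1 0.98 -0.78 0 0.232", "newtons": 20}}

```text
time: 0.77
position: [0.3012, -0.4077, 0.2051]
tool_rot: [0.97, -0.242, -0.0, -0.001]
ft_force: [-0.1, -0.8, 0.3]
grip_width: 0.0869
grip_force: 0.0
```

```bash
python3 go.py 456 -212 80 -28.3
```

```text
456.0 -212.0 80.0 -28.3 -> [ 0.2257 -1.2263  0.6262] turn 0.0019 | at [ 301.2 -407.7  205.1] -28.0 w 86.9 gf 0.0 F [-0.1 -0.8  0.3] t 0.8
```

{"method": "move_arm", "body": {"motion": "1 0.22 -0.98 0.3 0;1 0.22 -0.98 0.3 0;1 0.22 -0.98 0.3 0;1 0.22 -0.98 0.3 0;1 0.22 -0.98 0.3 0;1 0.22 -0.98 0.3 0;1 0.22 -0.98 0.3 0;1 0.22 -0.98 0.3 0"}}

```text
time: 1.43
position: [0.4318, -0.2599, 0.1451]
tool_rot: [0.97, -0.244, 0.0, 0.0]
ft_force: [-0.3, -1.1, -0.4]
grip_width: 0.087
grip_force: 0.0
```

```bash
python3 go.py 456 -212 80 -28.3
```

```text
456.0 -212.0 80.0 -28.3 -> [-0.0066 -0.2686  0.3255] turn 0.0004 | at [ 431.8 -259.9  145.1] -28.2 w 87.0 gf 0.0 F [-0.3 -1.1 -0.4] t 1.4
```

{"method": "move_arm", "body": {"motion": "1 -0.007 -0.269 0 0;1 -0.007 -0.269 0 0;1 -0.007 -0.269 0 0;1 -0.007 -0.269 0 0"}}

```text
time: 1.77
position: [0.4558, -0.2118, 0.1457]
tool_rot: [0.97, -0.244, 0.0, 0.001]
ft_force: [-0.6, 0.3, -0.3]
grip_width: 0.0873
grip_force: 0.0
```

```bash
python3 - <<'E'
from h import *
im,P=cloud("wrist"); save("w1.png",im)
hsv=cv2.cvtColor(im,cv2.COLOR_RGB2HSV)
m=((P[...,2]>.013)&(P[...,2]<.03)&(np.hypot(P[...,0]-.46,P[...,1]+.213)<.045)).astype(np.uint8)
k,l,st,c=cv2.connectedComponentsWithStats(m); Q=P[l==1+np.argmax(st[1:,4])]
print(Q.mean(0),cv2.minAreaRect(Q[:,:2].astype(np.float32)*1000),len(Q))
E
python3 go.py 456 -212 11 -28.3
```

```text
[ 0.46111692 -0.21643442  0.02029579] ((462.5071105957031, -216.79730224609375), (49.55961608886719, 56.24920654296875), 62.821231842041016) 3514
456.0 -212.0 11.0 -28.3 -> [-1.000e-04 -1.800e-03  6.733e-01] turn -0.0 | at [ 455.7 -212.1  145.7] -28.3 w 86.8 gf 0.0 F [ 1.  -1.1  0.4] t 1.8
```

View pics/w1.png

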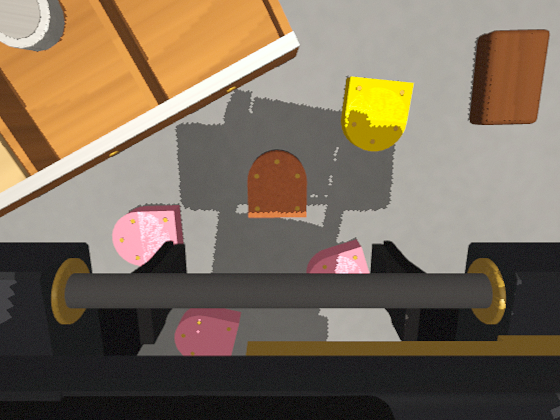

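Wrist view: the brown heel is at (277,183), centred between the fingers, with its flat sides along the pads. I'll descend and grip.

{"method": "move_arm", "body": {"motion": "1 0 0 0.3 0;1 0 0.003 0.6 0;1 0 0.003 0.67 0;1 0 0.003 0.67 0;1 0 0.003 0.67 0;-1 0 0.003 0.67 0;-1 0 0.003 0.67 0;-1 0 0.003 0.67 0;-1 0 0.003 0.67 0;-1 0 0.003 0.67 0;-1 0 0.003 0.67 0;-1 0 0.003 0.67 0", "newtons": 20}}

```text
time: 2.82
position: [0.456, -0.211, 0.0119]
tool_rot: [0.97, -0.244, 0.001, 0.0]
ft_force: [-0.3, 0.5, -0.4]
grip_width: 0.0481
grip_force: 0.0
```

{"method": "move_arm", "body": {"motion": "-1 0 0 -0.2 0;-1 0 0 -0.4 0;-1 0 0 -0.6 0;-1 0 0 -0.6 0;-1 0 0 -0.6 0"}}

```text
time: 3.23
position: [0.4572, -0.2119, 0.1336]
tool_rot: [0.97, -0.244, 0.003, 0.001]
ft_force: [1.0, -0.6, 0.7]
grip_width: 0.0151
grip_force: 0.0
```

```bash
python3 go.py 588 -223 130 -1.1
```

```text
588.0 -223.0 130.0 -1.1 -> [ 0.6025 -0.2603  0.0215] turn -0.1507 | at [ 457.2 -211.9  133.6] -28.2 w 15.1 gf 0.0 F [ 1.  -0.6  0.7] t 3.2
```

The grip didn't hold because the fingers were still closing when I lifted. I'll check where the heel is now.

{"method": "move_arm", "body": {"motion": "1 0 0 0 0;1 0 0 0 0;1 0 0 0 0;1 0 0 0 0;1 0 0 0 0;1 0 0 0 0;1 0 0 0 0;1 0 0 0 0"}}

```text
time: 3.9
position: [0.4556, -0.2108, 0.131]
tool_rot: [0.97, -0.244, -0.0, -0.0]
ft_force: [-1.4, 0.4, -0.4]
grip_width: 0.0601
grip_force: 0.0
```

```bash
cat > w.py <<'E'
import sys; from h import *
x,y,r,lo,hi,n=map(float,sys.argv[1:7])
im,P=cloud("wrist"); save("w%d.png"%n,im)
m=((P[...,2]>lo/1000)&(P[...,2]<hi/1000)&(np.hypot(P[...,0]-x/1000,P[...,1]-y/1000)<r/1000)).astype(np.uint8)
k,l,st,c=cv2.connectedComponentsWithStats(m); Q=P[l==1+np.argmax(st[1:,4])]
print(Q.mean(0).round(4),cv2.minAreaRect(Q[:,:2].astype(np.float32)*1000),cv2.minEnclosingCircle(Q[:,:2].astype(np.float32)*1000),len(Q))
E
python3 w.py 460 -213 45 13 60 2; python3 go.py 456 -212 11 -28.3
```

```text
[ 0.4612 -0.2162  0.0204] ((462.5791931152344, -216.68402099609375), (50.12294006347656, 55.941139221191406), 62.655887603759766) ((458.0272216796875, -213.77313232421875), 33.37434005737305) 3865
456.0 -212.0 11.0 -28.3 -> [0.0046 0.0043 0.6006] turn 0.0003 | at [ 455.6 -210.8  131.1] -28.2 w 64.4 gf 0.0 F [ 0.5  0.5 -0.4] t 4.0
```

View pics/w2.png

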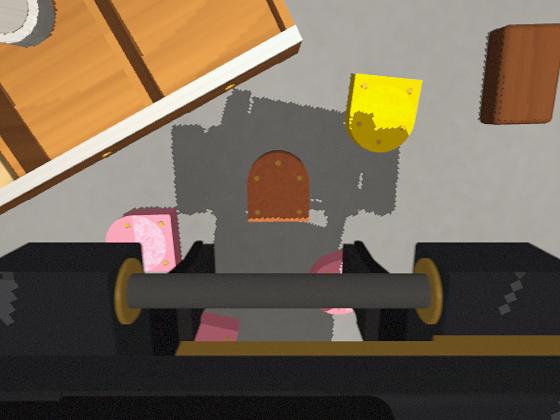

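The heel hasn't moved; I just need to hold the close longer.

{"method": "move_arm", "body": {"motion": "0.8 0 0 0.2 0;0.8 0 0.007 0.4 -0.005;0.8 0 0.007 0.55 -0.005;0.8 0 0.007 0.605 -0.005;0.8 0 0.007 0.605 -0.005;-1 0 0.007 0.605 -0.005;-1 0 0.007 0.605 -0.005;-1 0 0.007 0.605 -0.005;-1 0 0.007 0.605 -0.005;-1 0 0.007 0.605 -0.005;-1 0 0.007 0.605 -0.005;-1 0 0.007 0.605 -0.005", "newtons": 25}}

```text
time: 4.95
position: [0.4552, -0.2123, 0.0108]
tool_rot: [0.972, -0.236, 0.0, 0.0]
ft_force: [0.1, -0.6, -0.2]
grip_width: 0.0396
grip_force: 0.0
```

{"method": "move_arm", "body": {"motion": "-1 0 0 0 0;-1 0 0 0 0;-1 0 0 0 0;-1 0 0 0 0;-1 0 0 0 0;-1 0 0 0 0"}}

```text
time: 5.45
position: [0.455, -0.2121, 0.0102]
tool_rot: [0.972, -0.236, -0.0, -0.0]
ft_force: [0.0, -0.3, -0.2]
grip_width: 0.0031
grip_force: 0.0
```

```bash
python3 w.py 460 -213 45 13 60 3; python3 - <<'E'
from h import *
m=robot.camera_model("wrist");o=robot.get_obs();K=np.array(m["mtx"]);A=rot(m["attitude"])
print(m["position"],A.round(2),o["position"])
for dz in(0,.008):
    c=A.T@(o["position"]-[0,0,dz]-np.array(m["position"]));print((K@c/c[2])[:2],c)
im,P=cloud("top");s=560/784
save("t3.png",np.vstack([cv2.resize(robot.camera("scene")[0][60:300,100:420],(640,480))[:300],cv2.resize(im[200:300,260:460],(640,300))]))
E
```

```text
[ 0.4706 -0.2211  0.0245] ((467.8060607910156, -220.8957977294922), (48.22268295288086, 42.54081344604492), 29.797607421875) ((465.2679138183594, -217.84930419921875), 25.277223587036133) 6719
[ 0.51550466 -0.24530043  0.19000245] [[-0.46 -0.86 -0.23]
 [-0.89  0.44  0.12]
 [ 0.    0.26 -0.97]] [ 0.45495033 -0.21206175  0.01018555]
[274.48234077 247.59281162] [-0.00186066  0.02065871  0.19150852]
[274.60745866 242.23802303] [-0.00186839  0.01860813  0.19924124]
```

View pics/w3.png

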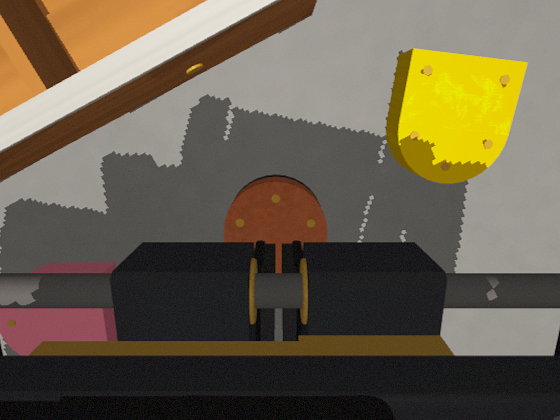

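View pics/t3.png

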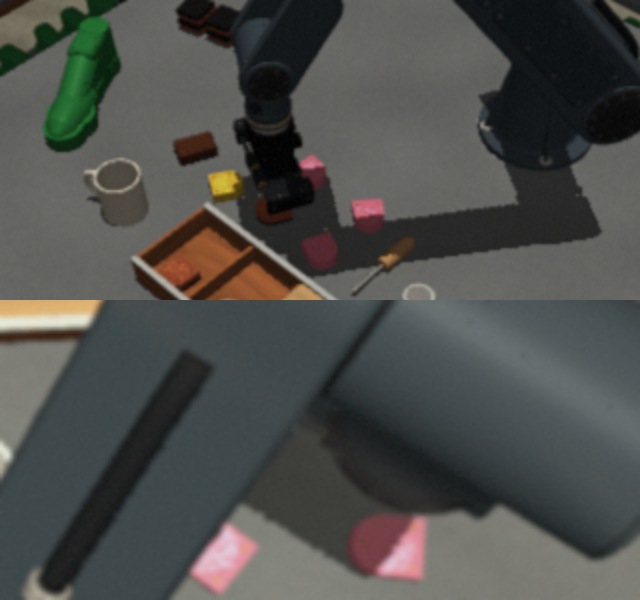

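```bash
python3 - <<'E'
from h import *
im,P=cloud("wrist")
for v in(200,230,238,244,250,260,270,280,300,320,330,340): print(v,[ (P[v,u]*1000).round(0).tolist() for u in(240,262,277,292,320)])
E
```

```text
200 [[487.0, -210.0, 19.0], [482.0, -220.0, 21.0], [479.0, -226.0, 21.0], [476.0, -232.0, 21.0], [464.0, -244.0, 0.0]]
230 [[474.0, -203.0, 21.0], [469.0, -213.0, 21.0], [466.0, -219.0, 20.0], [462.0, -226.0, 20.0], [457.0, -238.0, 21.0]]
238 [[470.0, -201.0, 20.0], [465.0, -211.0, 20.0], [462.0, -217.0, 21.0], [nan, nan, nan], [452.0, -236.0, 20.0]]
244 [[491.0, -222.0, 104.0], [467.0, -212.0, 33.0], [462.0, -217.0, 27.0], [461.0, -224.0, 34.0], [482.0, -240.0, 104.0]]
250 [[492.0, -223.0, 110.0], [466.0, -212.0, 40.0], [463.0, -218.0, 37.0], [461.0, -224.0, 41.0], [483.0, -240.0, 110.0]]
260 [[491.0, -223.0, 115.0], [466.0, -213.0, 51.0], [462.0, -217.0, 47.0], [461.0, -224.0, 52.0], [483.0, -239.0, 115.0]]
270 [[491.0, -224.0, 120.0], [466.0, -213.0, 61.0], [460.0, -216.0, 52.0], [459.0, -223.0, 57.0], [483.0, -238.0, 120.0]]
280 [[490.0, -223.0, 122.0], [484.0, -225.0, 113.0], [482.0, -228.0, 112.0], [481.0, -231.0, 113.0], [482.0, -238.0, 122.0]]
300 [[486.0, -221.0, 122.0], [480.0, -223.0, 115.0], [479.0, -226.0, 116.0], [478.0, -229.0, 116.0], [478.0, -236.0, 121.0]]
320 [[481.0, -219.0, 121.0], [462.0, -212.0, 88.0], [453.0, -213.0, 76.0], [451.0, -218.0, 77.0], [474.0, -234.0, 122.0]]
330 [[480.0, -218.0, 122.0], [459.0, -211.0, 89.0], [450.0, -211.0, 78.0], [447.0, -216.0, 76.0], [472.0, -233.0, 121.0]]
340 [[477.0, -216.0, 121.0], [456.0, -209.0, 89.0], [447.0, -210.0, 78.0], [445.0, -214.0, 78.0], [470.0, -232.0, 123.0]]
```

{"method": "move_arm", "body": {"motion": "-1 0 0 -0.2 0;-1 0 0 -0.3 0;-1 0 0 -0.3 0;-1 0 0 -0.3 0;-1 0 0 -0.3 0"}}

```text
time: 6.07
position: [0.4546, -0.2118, 0.07]
tool_rot: [0.972, -0.236, -0.0, -0.0]
ft_force: [-0.6, 0.3, 0.2]
grip_width: 0.0003
grip_force: 0.0
```

```bash
cat > tip.py <<'E'
from h import *
o=robot.get_obs(); im,P=cloud("wrist"); L=(P-o["position"])@rot(o["tool_rot"])*1000
m=(abs(L[...,0])<16)&(abs(L[...,1])<75)&(L[...,2]<25)&(L[...,2]>-60)&(P[...,2]>.024)
Q=L[m]; print((o["position"]*1000).round(1),round(o["grip_width"]*1000,1),len(Q))
if len(Q):
    i=np.argsort(Q[:,2])[::-1][::max(1,len(Q)//15)]; print(Q[i].round(0)[:12])
E
python3 tip.py
```

```text
[ 454.6 -211.8   70. ] 0.3 1118
[[  8.   3. -16.]
 [ 10.   8. -19.]
 [  9.   6. -22.]
 [  7.   2. -24.]
 [ 10.  10. -25.]
 [ 10.   9. -27.]
 [  9.  -2. -29.]
 [ 10.  -6. -32.]
 [ 10.  -3. -34.]
 [  9.   1. -36.]
 [  9.  -1. -38.]
 [  9.   6. -41.]]
```

{"method": "move_arm", "body": {"motion": "1 0 0 0 0;1 0 0 0 0;1 0 0 0 0;1 0 0 0 0;1 0 0 0 0;1 0 0 0 0;1 0 0 0 0;1 0 0 0 0;1 0 0 0 0;1 0 0 0 0;1 0 0 0 0;1 0 0 0 0"}}

```text
time: 7.12
position: [0.455, -0.2121, 0.0703]
tool_rot: [0.972, -0.236, 0.0, 0.0]
ft_force: [-0.2, -0.5, 0.4]
grip_width: 0.0725
grip_force: 0.0
```

```bash
python3 tip.py; python3 w.py 460 -213 45 13 25 4
```

```text
[ 455.  -212.1   70.3] 72.5 2403
[[  9. -39. -16.]
 [  3.  38. -20.]
 [  9.  42. -23.]
 [ 11.  44. -25.]
 [  0. -34. -28.]
 [ 11. -41. -31.]
 [  6.  38. -33.]
 [  3. -34. -36.]
 [  6. -34. -39.]
 [  9.  41. -41.]
 [ 10.  43. -44.]
 [  8.  42. -46.]]
[ 0.4614 -0.2161  0.0203] ((462.3834228515625, -216.79034423828125), (49.93513107299805, 56.444480895996094), 61.75249099731445) ((458.3174133300781, -213.95989990234375), 33.14381790161133) 5943
```

The cloud shows the fingertips 16 mm behind the reported TCP, not 8 mm ahead, so both closes passed over the heel. I'll descend further in steps, watching the force.

{"method": "move_arm", "body": {"motion": "0.8 0 0 0.15 0;0.8 0 0 0.3 0;0.8 0 0 0.35 0;0.8 0 0 0.37 0;0.8 0 0 0.39 0;0.8 0 0 0.39 0;0.8 0 0 0.39 0"}}

```text
time: 7.8
position: [0.4556, -0.2125, -0.007]
tool_rot: [0.972, -0.236, 0.001, 0.0]
ft_force: [0.5, -0.2, 0.3]
grip_width: 0.0783
grip_force: 0.0
```

```bash
sed -i 's/>.024)/>.004)\&(abs(L[...,1])>33)/' tip.py; python3 tip.py
```

```text
[ 455.6 -212.5   -7. ] 78.3 2478
[[  9.  45. -17.]
 [ 11. -45. -20.]
 [  9. -40. -23.]
 [  9.  46. -26.]
 [ 10.  50. -28.]
 [  9. -37. -31.]
 [  9.  46. -33.]
 [  9.  45. -36.]
 [ 10.  49. -39.]
 [ 11.  48. -41.]
 [ 11.  47. -44.]
 [  9. -41. -46.]]
```

{"method": "move_arm", "body": {"motion": "0.8 0 0 0.025 0;0.8 0 0 0.025 0;-1 0 0 0.025 0;-1 0 0 0.025 0;-1 0 0 0.025 0;-1 0 0 0.025 0;-1 0 0 0.025 0;-1 0 0 0.025 0;-1 0 0 0.025 0;-1 0 0 0.025 0;-1 0 0 0.025 0;-1 0 0 0.025 0", "newtons": 25}}

```text
time: 8.85
position: [0.455, -0.2121, -0.0127]
tool_rot: [0.972, -0.236, 0.0, -0.0]
ft_force: [-0.4, -0.5, 0.7]
grip_width: 0.0495
grip_force: 25.0
```

Gripped: 49.5 mm at 25 N. Lifting.

{"method": "move_arm", "body": {"motion": "-1 0 0 -0.2 0;-1 0 0 -0.4 0;-1 0 0 -0.55 0;-1 0 0 -0.55 0;-1 0 0 -0.55 0"}}

```text
time: 9.27
position: [0.456, -0.2129, 0.0988]
tool_rot: [0.972, -0.236, 0.002, 0.001]
ft_force: [-0.7, 0.8, -0.3]
grip_width: 0.0498
grip_force: 25.0
```

```bash
python3 go.py 588 -223 97 -1.1
```

```text
588.0 -223.0 97.0 -1.1 -> [ 0.6094 -0.2581  0.0115] turn -0.1458 | at [ 456.  -212.9   98.8] -27.3 w 49.8 gf 25.0 F [-0.7  0.8 -0.3] t 9.3
```

{"method": "move_arm", "body": {"motion": "-1 0.2 -0.085 0 -0.04;-1 0.4 -0.17 0 -0.08;-1 0.61 -0.258 0 -0.146;-1 0.61 -0.258 0 -0.146;-1 0.61 -0.258 0 -0.146;-1 0.61 -0.258 0 -0.146;-1 0.61 -0.258 0 -0.146"}}

```text
time: 9.85
position: [0.5842, -0.2211, 0.0954]
tool_rot: [1.0, -0.01, -0.003, -0.001]
ft_force: [0.0, 0.5, -1.0]
grip_width: 0.0497
grip_force: 25.0
```

```bash
python3 go.py 588 -223 -5 -1.1; python3 w.py 600 -223 60 100 145 5; python3 - <<'E'
from h import *
# tray features from scene/top now
im,P=cloud("wrist")
m=(abs(P[...,0]-.65)<.03)&(P[...,2]>.03)&(P[...,2]<.056)&(P[...,1]<-.1)
print(np.unique((P[m][:,1]*1000).round(-1),return_counts=True))
E
```

```text
588.0 -223.0 -5.0 -1.1 -> [0.0216 0.0104 0.5019] turn -0.0005 | at [ 584.2 -221.1   95.4] -1.2 w 49.7 gf 25.0 F [ 0.   0.5 -1. ] t 9.8
[ 0.6013 -0.2233  0.1286] ((602.8135986328125, -223.1492156982422), (71.27810668945312, 36.39425277709961), 88.89470672607422) ((594.0482177734375, -222.98013305664062), 35.63938522338867) 10301
(array([-400., -390., -380., -370., -280., -270., -170., -130., -120.,
       -110., -100.]), array([  26,  226,  667,  776, 1852,    1, 1331,   52,  127,  137,   51]))
```

View pics/w5.png

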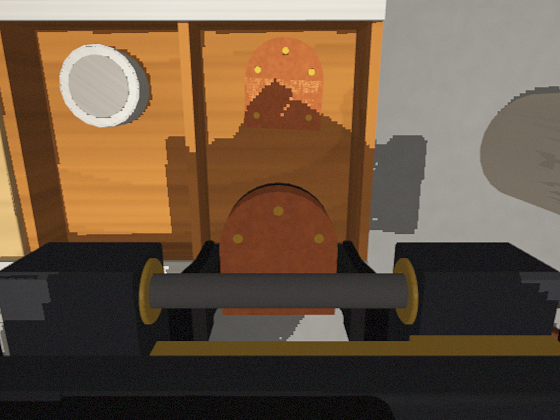

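The held heel is at (278,250), square to the end bay, with the divider at y≈-169 and the end wall at y≈-278. The stored heel is at (284,85), well clear. Lowering it in.

```bash
python3 go.py 588 -223.5 -5 -1.1
```

```text
588.0 -223.5 -5.0 -1.1 -> [0.0179 0.0097 0.5067] turn -0.0004 | at [ 584.8 -221.7   96.3] -1.2 w 49.8 gf 25.0 F [ 0.3 -0.  -0.4] t 9.9
```

{"method": "move_arm", "body": {"motion": "-1 0.005 0.01 0 0;-1 0.005 0.01 0.15 0;-1 0.005 0.01 0.3 0;-1 0.005 0.01 0.4 0;-1 0.005 0.01 0.45 0;-1 0.005 0.01 0.47 0;-1 0.005 0.01 0.48 0;-1 0.005 0.01 0.49 0;-1 0.005 0.01 0.49 0"}}

```text
time: 10.7
position: [0.5888, -0.2249, 0.0003]
tool_rot: [1.0, -0.009, 0.001, 0.001]
ft_force: [-0.5, 0.2, -0.4]
grip_width: 0.0501
grip_force: 25.0
```

```bash
python3 go.py 588 -223.5 -5 -1.1
```

```text
588.0 -223.5 -5.0 -1.1 -> [-0.0042 -0.0067  0.0264] turn 0.0001 | at [ 5.888e+02 -2.249e+02  3.000e-01] -1.1 w 50.1 gf 25.0 F [-0.5  0.2 -0.4] t 10.7
```

{"method": "move_arm", "body": {"motion": "-1 0 -0.006 0.015 0;-1 0 -0.006 0.025 0;-1 0 -0.006 0.025 0;0.35 0 -0.006 0.025 0;0.35 0 -0.006 0.025 0;0.35 0 -0.006 0.025 0;0.35 0 -0.006 0.025 0;0.35 0 -0.006 -0.1 0;0.35 0 -0.006 -0.3 0;0.35 0 -0.006 -0.45 0;0.35 0 -0.006 -0.55 0;0.35 0 -0.006 -0.55 0"}}

```text
time: 11.7
position: [0.5914, -0.225, 0.1147]
tool_rot: [1.0, -0.009, 0.005, 0.003]
ft_force: [1.3, 0.4, 0.6]
grip_width: 0.0588
grip_force: 0.0
```

```bash
python3 w.py 597 -223 45 20 35 6; python3 go.py 446.5 88 110 -1.1
```

```text
[ 0.5928 -0.2238  0.0239] ((594.26953125, -223.71908569335938), (49.73167037963867, 56.42000198364258), 89.47303771972656) ((589.2628173828125, -224.06752014160156), 33.22459411621094) 4423
446.5 88.0 110.0 -1.1 -> [-0.7462 -1.5474  0.0021] turn 0.0002 | at [ 589.9 -224.2  112.3] -1.1 w 58.7 gf 0.0 F [ 0.4 -0.5 -0.1] t 11.8
```

The heel lies flat in the end bay, about 36 mm to the -x side and inside tolerance. Now the tin.

{"method": "move_arm", "body": {"motion": "0.8 -0.37 -0.77 0 0;0.8 -0.37 -0.77 0 0;0.8 -0.37 -0.77 0 0;0.8 -0.37 -0.77 0 0;0.8 -0.37 -0.77 0 0;0.8 -0.37 -0.77 0 0"}}

```text
time: 12.25
position: [0.5138, -0.0647, 0.1079]
tool_rot: [1.0, -0.008, -0.003, -0.001]
ft_force: [0.3, -1.2, -0.8]
grip_width: 0.0776
grip_force: 0.0
```

{"method": "move_arm", "body": {"motion": "0.8 -0.376 -0.77 0 0;0.8 -0.376 -0.77 0 0;0.8 -0.376 -0.77 0 0;0.8 -0.376 -0.77 0 0;0.8 -0.376 -0.77 0 0;0.8 -0.376 -0.77 0 0"}}

```text
time: 12.75
position: [0.4438, 0.0888, 0.1087]
tool_rot: [1.0, -0.008, -0.001, 0.0]
ft_force: [0.7, 0.7, 0.2]
grip_width: 0.0784
grip_force: 0.0
```

```bash
python3 w.py 446 88 40 13 35 7; python3 go.py 446.5 88 -11 -1.1
```

```text
[0.4486 0.0864 0.0228] ((447.4764709472656, 86.50993347167969), (50.70640182495117, 49.988372802734375), 0.2062097042798996) ((447.47857666015625, 86.49147033691406), 25.534130096435547) 3595
446.5 88.0 -11.0 -1.1 -> [ 0.004  -0.0028  0.5995] turn 0.0007 | at [445.6  87.5 108.9] -1.0 w 78.0 gf 0.0 F [ 0.4 -0.7  0.7] t 12.8
```

{"method": "move_arm", "body": {"motion": "0.8 0.007 0.002 0.15 0;0.8 0.007 0.002 0.35 0;0.8 0.007 0.002 0.5 0;0.8 0.007 0.002 0.57 0;0.8 0.007 0.002 0.6 0;0.8 0.007 0.002 0.6 0;-1 0.007 0.002 0.6 0;-1 0.007 0.002 0.6 0;-1 0.007 0.002 0.6 0;-1 0.007 0.002 0.6 0;-1 0.007 0.002 0.6 0;-1 0.007 0.002 0.6 0", "newtons": 25}}

```text
time: 13.8
position: [0.4466, 0.0873, -0.01]
tool_rot: [1.0, -0.009, 0.001, 0.0]
ft_force: [0.8, -0.4, 4.7]
grip_width: 0.049
grip_force: 25.0
```

{"method": "move_arm", "body": {"motion": "-1 0 0 0 0;-1 0 0 0 0;-1 0 0 0 0"}}

```text
time: 14.05
position: [0.4466, 0.0873, -0.01]
tool_rot: [1.0, -0.009, 0.001, 0.0]
ft_force: [-0.0, -0.7, 6.4]
grip_width: 0.0497
grip_force: 25.0
```

{"method": "move_arm", "body": {"motion": "-1 0 0 -0.2 0;-1 0 0 -0.4 0;-1 0 0 -0.55 0;-1 0 0 -0.55 0;-1 0 0 -0.55 0"}}

```text
time: 14.47
position: [0.4471, 0.0873, 0.1007]
tool_rot: [1.0, -0.009, 0.002, 0.0]
ft_force: [-0.5, 0.4, -1.7]
grip_width: 0.0494
grip_force: 25.0
```

```bash
python3 go.py 594 -113.5 100 -1.1
```

```text
594.0 -113.5 100.0 -1.1 -> [0.7527 0.9903 0.0069] turn 0.0003 | at [447.1  87.3 100.7] -1.0 w 49.4 gf 25.0 F [-0.5  0.4 -1.7] t 14.5
```

{"method": "move_arm", "body": {"motion": "-1 0.12 0.16 0 0;-1 0.24 0.32 0 0;-1 0.36 0.48 0 0;-1 0.5 0.66 0 0;-1 0.62 0.82 0 0;-1 0.75 0.99 0 0;-1 0.75 0.99 0 0;-1 0.75 0.99 0 0;-1 0.75 0.99 0 0"}}

```text
time: 15.22
position: [0.59, -0.1128, 0.097]
tool_rot: [1.0, -0.01, -0.003, -0.001]
ft_force: [-0.4, 0.7, -1.5]
grip_width: 0.0494
grip_force: 25.0
```

```bash
python3 go.py 594 -113.5 -3 -1.1;  python3 - <<'E'
from h import *
im,P=cloud("wrist")
m=(abs(P[...,0]-.62)<.03)&(P[...,2]>.03)&(P[...,2]<.056)
print(np.unique((P[m][:,1]*1000).round(-1),return_counts=True))
E
```

```text
594.0 -113.5 -3.0 -1.1 -> [0.0226 0.0042 0.4997] turn -0.0001 | at [ 590.  -112.8   97. ] -1.1 w 49.4 gf 25.0 F [-0.4  0.7 -1.5] t 15.2
(array([-280., -270., -170., -160., -120., -110., -100.,  -60.,  -50.,
        -40.,  -30.,  -20.,  -10.,   -0.,   10.,   20.,   30.,   40.,
         50.,   60.,   70.]), array([1016, 2095,  756,  418,    4,    6,    1, 1066, 1744, 1492, 1496,
       1505, 1499, 1492, 1499, 1504, 1489, 1487, 1375,  127,   23]))
```

{"method": "move_arm", "body": {"motion": "-1 0.01 0.003 0.1 0;-1 0.01 0.003 0.25 0;-1 0.01 0.003 0.37 0;-1 0.01 0.003 0.44 0;-1 0.01 0.003 0.46 0;-1 0.01 0.003 0.47 0;-1 0.01 0.003 0.47 0;-1 0.01 0.003 0.47 0"}}

```text
time: 15.93
position: [0.5948, -0.1138, 0.0063]
tool_rot: [1.0, -0.009, 0.001, 0.0]
ft_force: [0.6, 0.0, -0.5]
grip_width: 0.0493
grip_force: 25.0
```

```bash
python3 go.py 594 -113 -3 -1.1
```

```text
594.0 -113.0 -3.0 -1.1 -> [-0.004  -0.0041  0.0463] turn 0.0004 | at [ 594.8 -113.8    6.3] -1.0 w 49.3 gf 25.0 F [ 0.6  0.  -0.5] t 15.9
```

{"method": "move_arm", "body": {"motion": "-1 0 -0.003 0.02 0;-1 0 -0.003 0.045 0;-1 0 -0.003 0.045 0;0.35 0 -0.003 0.045 0;0.35 0 -0.003 0.045 0;0.35 0 -0.003 0.045 0;0.35 0 -0.003 0.045 0;0.35 0 -0.003 -0.1 0;0.35 0 -0.003 -0.3 0;0.35 0 -0.003 -0.5 0;0.35 0 -0.003 -0.6 0;0.35 0 -0.003 -0.6 0"}}

```text
time: 16.93
position: [0.5982, -0.115, 0.1311]
tool_rot: [1.0, -0.009, 0.006, 0.002]
ft_force: [0.7, -1.1, 0.1]
grip_width: 0.0587
grip_force: 0.0
```

```bash
python3 w.py 594 -113 40 20 35 8; python3 go.py 635 55 120 88.9 
```

```text
[ 0.5916 -0.1145  0.0259] ((590.6876831054688, -114.69453430175781), (50.06385803222656, 50.64192199707031), 88.1651382446289) ((590.7572021484375, -114.5632095336914), 25.52587890625) 3145
635.0 55.0 120.0 88.9 -> [ 0.1771 -0.8505  0.0412] turn -0.4998 | at [ 596.4 -114.4  128.4] -1.1 w 58.9 gf 0.0 F [-0.5 -0.6 -0.7] t 17.0
```

View pics/w8.png

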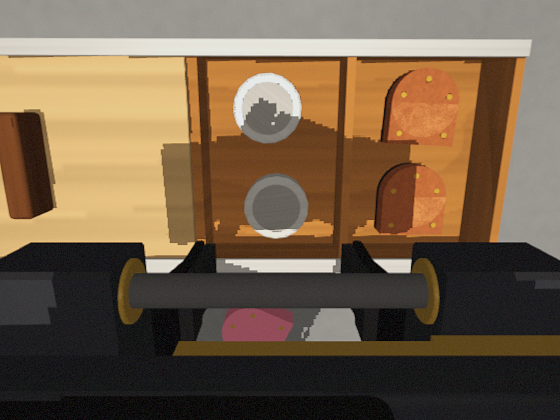

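View: the loose tin is at (276,205) beside the stored tin, and both heels lie flat in the end bay at (422,105) and (411,198). Now to the cover's grip.

{"method": "move_arm", "body": {"motion": "0.2 0.177 -0.85 0.04 0;0.2 0.177 -0.85 0.04 0;0.2 0.177 -0.85 0.04 0;0.2 0.177 -0.85 0.04 0;0.2 0.177 -0.85 0.04 0;0.2 0.177 -0.85 0.04 0;0.2 0.177 -0.85 0.04 0;0.2 0.177 -0.85 0.04 0", "newtons": 10}}

```text
time: 17.65
position: [0.6319, 0.0544, 0.1162]
tool_rot: [1.0, -0.01, -0.001, 0.0]
ft_force: [0.4, -0.2, -0.3]
grip_width: 0.0522
grip_force: 0.0
```

```bash
python3 w.py 635 55 50 66 85 9; python3 go.py 635 55 40 -1.1
```

```text
[0.6372 0.054  0.0748] ((635.1919555664062, 54.13212203979492), (15.765921592712402, 69.49403381347656), 89.26300811767578) ((635.1541137695312, 53.86049270629883), 35.04780960083008) 2709
635.0 55.0 40.0 -1.1 -> [ 0.0144 -0.0055  0.3827] turn -0.0004 | at [632.2  54.  116.5] -1.2 w 52.5 gf 0.0 F [-0.  -0.1  0.3] t 17.7
```

{"method": "move_arm", "body": {"motion": "0.2 0.01 0 0.15 0;0.2 0.01 0 0.28 0;0.2 0.01 0 0.35 0;0.2 0.01 0 0.37 0;0.2 0.01 0 0.37 0;-1 0.01 0 0.37 0;-1 0.01 0 0.37 0;-1 0.01 0 0.37 0;-1 0.01 0 0.37 0;-1 0.01 0 0.37 0;-1 0.01 0 0.37 0;-1 0.01 0 0.37 0"}}

```text
time: 18.7
position: [0.635, 0.0558, 0.0437]
tool_rot: [1.0, -0.009, 0.0, -0.0]
ft_force: [-0.4, -0.3, 1.7]
grip_width: 0.0159
grip_force: 10.0
```

{"method": "move_arm", "body": {"motion": "-1 0 0 0 0;-1 0 0 0 0;-1 0 0 0 0"}}

```text
time: 18.95
position: [0.635, 0.0558, 0.0436]
tool_rot: [1.0, -0.009, 0.0, -0.0]
ft_force: [0.1, 0.1, 3.8]
grip_width: 0.0158
grip_force: 10.0
```

{"method": "move_arm", "body": {"motion": "-1 0 0.06 0 0;-1 0 0.14 0 0;-1 0 0.22 0 0;-1 0 0.3 0 0;-1 0 0.38 0 0;-1 0 0.46 0 0;-1 0 0.54 0 0;-1 0 0.62 0 0;-1 0 0.7 0 0;-1 0 0.78 0 0;-1 0 0.86 0 0;-1 0 0.9 0 0"}}

```text
time: 19.95
position: [0.6313, -0.127, 0.0437]
tool_rot: [1.0, -0.01, -0.0, 0.0]
ft_force: [-1.0, 1.6, 6.0]
grip_width: 0.0157
grip_force: 10.0
```

{"method": "move_arm", "body": {"motion": "-1 0 0.03 0 0;-1 0 0.06 0 0;-1 0 0.09 0 0;-1 0 0.12 0 0;-1 0 0.14 0 0;-1 0 0.15 0 0;-1 0 0.15 0 0"}}

```text
time: 20.53
position: [0.6307, -0.1561, 0.0436]
tool_rot: [1.0, -0.01, -0.0, 0.0]
ft_force: [-2.1, -0.2, 4.5]
grip_width: 0.0161
grip_force: 10.0
```

Now small steps onto the stop.

{"method": "move_arm", "body": {"motion": "-1 0 0.01 0 0;-1 0 0.02 0 0;-1 0 0.03 0 0;-1 0 0.04 0 0;-1 0 0.045 0 0;-1 0 0.045 0 0"}}

```text
time: 21.03
position: [0.6305, -0.1646, 0.0436]
tool_rot: [1.0, -0.009, -0.0, 0.0]
ft_force: [-0.3, 2.3, 5.4]
grip_width: 0.0159
grip_force: 10.0
```

{"method": "move_arm", "body": {"motion": "-1 0 0.007 0 0;-1 0 0.015 0 0;-1 0 0.015 0 0;-1 0 0.015 0 0"}}

```text
time: 21.37
position: [0.6305, -0.1646, 0.0436]
tool_rot: [1.0, -0.01, -0.0, -0.002]
ft_force: [-0.4, 7.0, 5.9]
grip_width: 0.0163
grip_force: 10.0
```

The position holds while the force rises to 7 N, close to the expected y≈-166, so the cover is on its stop. Releasing and lifting.

{"method": "move_arm", "body": {"motion": "0.1 0 0 0 0;0.1 0 0 0 0;0.1 0 0 0 0;0.1 0 0 0 0;0.1 0 0 0 0;0.1 0 0 -0.15 0;0.1 0 0 -0.35 0;0.1 0 0 -0.5 0;0.1 0 0 -0.6 0;0.1 0 0 -0.6 0"}}

```text
time: 22.2
position: [0.6341, -0.1682, 0.1689]
tool_rot: [1.0, -0.009, 0.005, 0.002]
ft_force: [0.8, 0.3, -0.0]
grip_width: 0.0478
grip_force: 0.0
```

```bash
python3 w.py 631 -165 45 66 85 10; python3 - <<'E'
from h import *
im,P=cloud("wrist"); save("f.png",im)
# column at x~.65 : cover edge vs end wall
m=(abs(P[...,0]-.665)<.004)&(P[...,1]<-.25)&(P[...,1]>-.31); Q=P[m]*1000
for a in range(-290,-258,2):
    q=Q[abs(Q[:,1]-a)<1]; print(a,np.median(q[:,2]).round(1) if len(q) else None,end="; ")
E
```

```text
[ 0.6298 -0.1654  0.0718] ((628.42822265625, -165.17262268066406), (15.465234756469727, 69.23869323730469), 89.0655517578125) ((628.422607421875, -165.6395263671875), 34.90106201171875) 1786
-290 None; -288 None; -286 None; -284 None; -282 48.5; -280 48.9; -278 48.8; -276 48.2; -274 44.7; -272 44.4; -270 44.1; -268 44.3; -266 44.6; -264 44.2; -262 44.4; -260 44.3;
```

View pics/f.png

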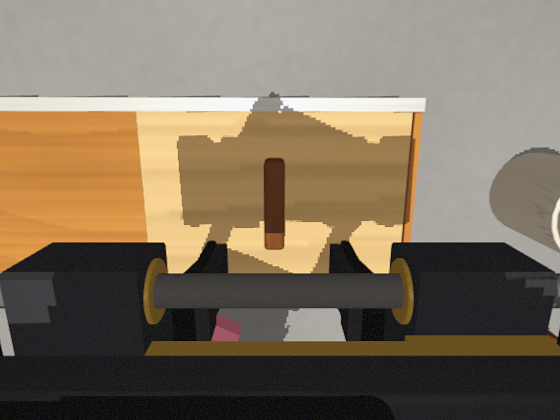

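The cover, with its grip at (274,203), lies flush against the end wall at (412,190) with no gap, and the robot is clear. Handing in.

```bash
python3 -c "
from rig import robot
print(robot.hand_in())"
```

```text
the job is handed in; nothing more can be done
None
```

The loose heel block is in the end bay with its twin and the loose tin is in the middle bay with its twin; the cover is fully home against its stop, and the job was handed in at about 22 s, with no verdict returned.

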